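Press a charcoal filter home with the bench ratchet clamp

TASK

Pump the trigger of the bench ratchet clamp until its jaw has pushed the charcoal filter fully home into the steel ring and bears firmly on it for half a second, with about 25 N (some 16 N on the trigger): feel for the seat and ease off, for more than 35 N cracks the filter. Then press the red release button so that the jaw runs all the way back, and leave the clamp alone with the filter still home. Work only with the trigger and the button: do not push the jaw or the filter by hand, and leave the other things on the bench where they are.

Things in the scene. Friction and masses are not known exactly. Their poses are not given: they have to be found in the camera images.
- clamp: the bench ratchet clamp, fixed to the bench: grey and steel, base plate 85 x 290 mm. Origin at bench height near the middle of the base plate; z up; the jaw advances along its +y, the trigger paddle sticks out to its -y. A full trigger stroke advances the jaw by 12 mm (two teeth), a shorter one by 6 mm or none: a holding pawl keeps it from running back, tooth by tooth. If a stroke ends before the load is up, let the trigger rise fully and pump again
- trigger_pad (a point): top of the orange press roll (18 mm thick bar, 30 mm wide) across the end of the black trigger paddle, 88 mm from the trigger's pivot, 140 mm above the bench at rest. Pressed from above it goes down about 44 mm to its stop, nearly straight; the first 12 mm are free play against the return spring (2 to 3 N). Pushing the jaw on alone takes about 5 N, sliding the filter in 7 to 11 N
- trigger (a joint): trigger angle, rad: 0 up at rest, 0.50 fully pressed against its stop; a spring returns it. Once the filter is home the push at the roll rises by about 1.7 N per mm; a steady 15 N on the roll gives 20 to 27 N at the jaw, each further newton 2.2 N more. Engaging teeth give short knocks of up to 10 N that are not the seat, less when pressing at about 20 mm/s
- release_top (a point): centre of the top of the round red release button, 28 mm wide, 115 mm above the bench; pressed straight down. It lies between the trigger pivot and the jaw, about 145 mm from the trigger's orange roll, free above
- release (a joint): press of the release button, m: 0 up, 0.006 fully down (about 5 N); it bobs by up to 3 mm as teeth pass. Fully down it frees the jaw, which runs back in under half a second, perhaps with a short knock on the button
- jaw_face (a point): middle of the front face of the moving jaw's black rubber pad (44 mm wide disc), 59 mm above the bench; the face looks along the clamp's +y. The pad is sprung: 8 N per mm, so that the seat is felt as a steady rise of the load
- jaw (a joint): advance of the jaw's bar, m: 0 fully back (start), up to 0.066; a spring of 3 to 4 N draws it back when released
- filter_face (a point): middle of the front face of the charcoal filter (black disc with a green band, 52 mm wide, 24 mm long), which sticks out of the steel ring (68 mm wide) opposite the jaw; the face looks along the clamp's -y
- filter (a joint): how far the filter is in, m: 0 out, 0.020 fully home against the seat; it starts 0 to 0.008 in. It slides in with a tight fit (about 8 N) and stays where it is pushed
- pail: loose brushed steel compost pail with a closed lid, 162 mm wide, 178 mm high; origin at the centre of its underside; leave alone
- tub: loose blue plastic tub, latched shut, 160 x 220 mm, 99 mm high; origin at the centre of its underside; leave alone
- spoon_rest: loose white ceramic spoon rest, dish 96 mm wide with a tail, 12 mm high; origin at the centre of its underside; leave alone
- funnel: loose green hard silicone funnel standing mouth down, 110 mm wide, 105 mm high; origin at the centre of its underside; leave alone
- brush: loose beech-handled vegetable brush, 235 mm long, 37 mm high; origin at the centre of its underside; leave alone
- jar: loose amber glass jar, 72 mm wide, 110 mm high; origin at the centre of its underside; leave alone

How it is judged:
By the outcome, as a careful person would: the job done as asked, in the order asked, and still so for the second after the job is handed in, with the robot touching nothing.
It also fails if it takes over 69 s, if anything falls off the work surface, if the arm or the gripper's body presses on something with over 40 N, if the wrist force passes 120 N, or if a joint passes its speed limit or range.

ROBOT

A 6-joint arm with a two-finger parallel gripper is mounted at the origin on the work surface. World frame = base frame: x ahead of the robot, y to its left, z up, the work surface at z = 0. Lengths are in m, angles in rad, forces in N, time in s.
With the tool pointing down it reaches from about 0.35 to 0.725 m from the base axis. Payload 4.3 kg.
Tool frame: the origin (TCP) lies at the very end of the fingers, on their centre line; the grasp point (between the pads) lies pinch_z behind it (pinch_z is the distance from the TCP to the grasp point, in m); y points along the fingers, z is the direction in which the jaws open and shut, and the axes are right-handed (so a half turn about y gives the same grasp; the last joint's range is limited). The gripper opens to 85 mm and grips with 20 to 120 N. Pads are 22 mm wide; open, the fingers measure 114 mm over their backs; the gripper's body (76 mm by 85 mm) begins 54 mm behind the grasp point. The pads swing forward as they close: fully open they stand 13 mm farther back than shut.
Start: joints at [-1.295, 0.377, 0.081, 1.274, 0, 1.46], TCP at [0.216, -0.533, 0.231] pointing down, gripper open.
Joint ranges: [-2.72, 2.72], [-0.84, 1.66], [-1.02, 1.22], [-1.77, 2.12], [-1.37, 1.28], [-3.14, 3.14]. Speed limits (rad/s): [2.57, 2.57, 3.14, 3.14, 3.14, 3.14].

INTERFACE

Orientations are given as [roll, pitch, yaw] about the fixed x, y, z axes, in that order (R = Rz(yaw) Ry(pitch) Rx(roll)).
In Python, from cell import * gives the robot as it stands.
- The arm moves only by the tool send_rows, never from a script. Its argument "motion" is a list of rows, each a list of 2 entries, a list of its own where there are three numbers: the shift along the world's x, y, z in cm, then the turn about the world's z in rad. In form: [[[x, y, z], twist], ...]. A call has 1 to 20 rows; each row is the pose to reach, as a shift and turn from the pose measured when the call began; what a row does not reach only later rows make up. A row lasts 1/10 s, in which the tool goes at most 50 mm and 8.59 degrees, less where a joint would pass 70% of its speed; a pose out of reach is approached as far as the arm can. A call with a gripper value outside its range is refused whole. "hand" is the finger opening in cm, from 0 to 8.54, set as the call begins (left out, the last holds). The fingers move at their own pace and stop on an object; the grip force is fixed at half the most. Time passes only in rows, so rows that repeat a pose let the fingers close. It gives the time, the measured TCP pose, the force and the opening at its end, in the units of the state.
- sense(): the state, without advancing time (a new reading comes with each control period).
- snapshot(name): name is "side" or "top"; returns a dict with "color" (480x640x3 uint8, red, green, blue), "fx", "fy", "cx", "cy" (pixels), "origin" and "orientation" of the camera in the world. Camera axes: x right, y up, looking along -z (the intrinsics and any distortion apply to the point x, -y, -z); pixel columns grow to the right and rows downward; lengths in m; the calibration is good to about 2 mm. A picture is of the moment at which its call begins. There is no depth.
- close_job(): hands the job in, once; it reports no verdict.
The state is a dict: "time_s": time; "q": joint angles; "joint_vel": joint speeds; "tau": joint torques, N m; "tool_pos": TCP position; "eef_rot": TCP orientation; "ft_force": force on the tool from outside, world axes, zero at the start; "moment": the same for the moment, N m; "grip_width": opening from 0.0 (shut) to 1.0 (fully open).
Only numpy, scipy, OpenCV 4.12 (cv2) and the standard library are available. Lean on these libraries where they do the work, as an engineer would, in place of code of your own. Each camera call takes 0.05 s, during which the arm holds its last target.

## Working session

There is one attempt and no reset: what is moved stays moved. The work goes in short steps, Python scripts to look and compute and a tool call to move; the robot and the scene stay as the last step left them, time stands still between calls to the robot, and variables do not carry over. Pictures are saved under pics/ and viewed, and the job is handed in when it is done.

Besides the shell and the picture viewer there is one more tool, called after "Call:" by a JSON object that holds its "method" and its "body". send_rows: Moves the arm, as the interface text tells. Its arguments: {"type":"object","properties":{"motion":{"type":"array"},"hand":{"type":"number"}},"required":["motion"]}

```bash
ls; mkdir -p pics; python3 - <<'E'
from cell import *
import cv2,pickle
print(sense())
for n in("side","top"):
    s=snapshot(n); pickle.dump(s,open(f"pics/{n}0.pkl","wb"))
    cv2.imwrite(f"pics/{n}0.png",s["color"][:,:,::-1]); print({k:v for k,v in s.items() if k!="color"})
E
```

```text
pics
{'time_s': 0.0, 'q': array([-1.29529551e+00,  3.78069298e-01,  7.96134007e-02,  1.27439298e+00,
       -1.67316834e-06,  1.46048766e+00]), 'joint_vel': array([ 0.00031821, -0.00073369,  0.00026603, -0.00044324, -0.00041022,
       -0.00087949]), 'tau': array([ 2.61061905e-04, -4.63600087e+01,  2.69878238e+01,  2.07493664e-02,
       -2.21469199e-04, -1.16268109e-05]), 'tool_pos': array([ 0.21619773, -0.53209506,  0.23035247]), 'eef_rot': array([-1.57283658e+00,  2.24291741e-04, -2.75578340e+00]), 'ft_force': array([-0.33508377,  0.99681691, -0.34703827]), 'moment': array([ 0.02809361, -0.02730769, -0.00505407]), 'grip_width': 0.9982901374714165}
{'fx': 524.682075329788, 'fy': 524.682075329788, 'cx': 316.69186465656713, 'cy': 239.1509945067651, 'origin': array([-0.13340025,  0.99249697,  0.79310525]), 'orientation': array([ 1.05162947,  0.01359721, -2.55078274])}
{'fx': 622.7770455806798, 'fy': 622.7770455806798, 'cx': 330.14402988897, 'cy': 246.119418472055, 'origin': array([ 0.42732823, -0.02146545,  1.77394247]), 'orientation': array([ 0.07115499,  0.01927649, -1.56474854])}
```

View pics/side0.png

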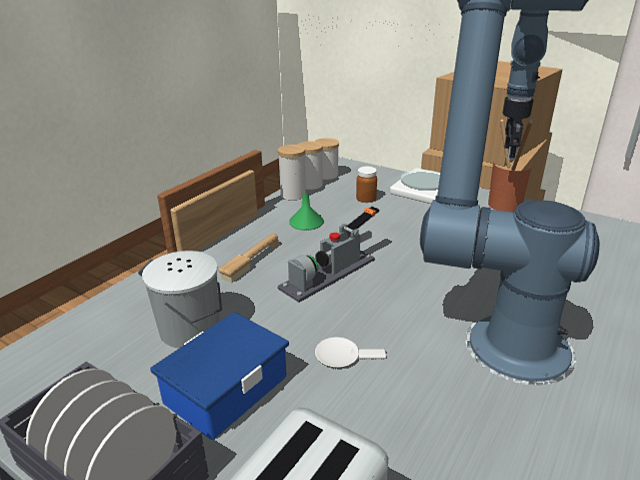

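View pics/top0.png

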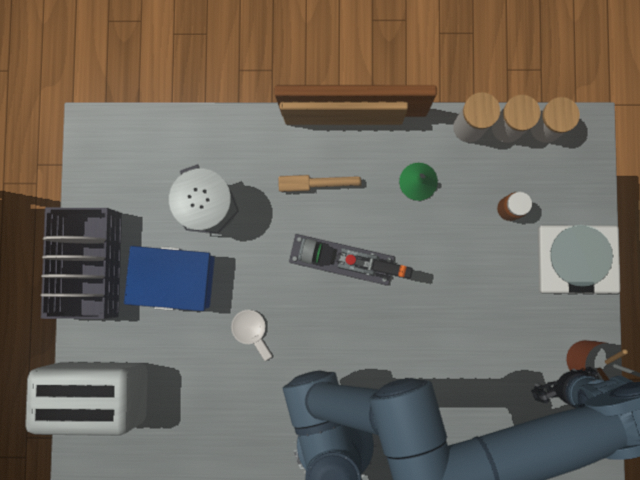

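The side view shows the orange roll near (372,211) and the red button near (335,237). In the top view they are near (404,271) and (351,260). The space above the clamp is free. Next I'll measure both points.

```bash
cat > h.py <<'E'
import numpy as np,cv2,pickle
from scipy.spatial.transform import Rotation as R
def ray(s,u,v):
    d=np.array([(u-s["cx"])/s["fx"],-(v-s["cy"])/s["fy"],-1.])
    return s["origin"],R.from_euler("xyz",s["orientation"]).as_matrix()@d
def plane(s,u,v,z):
    o,d=ray(s,u,v); return o+d*(z-o[2])/d[2]
def two(a,pa,b,pb):
    o1,d1=ray(a,*pa);o2,d2=ray(b,*pb)
    A=np.stack([d1,-d2],1);t=np.linalg.lstsq(A,o2-o1,rcond=None)[0]
    p,q=o1+t[0]*d1,o2+t[1]*d2; return (p+q)/2,np.linalg.norm(p-q)
def blobs(s,lo,hi,roi):
    h=cv2.cvtColor(s["color"],cv2.COLOR_RGB2HSV); m=cv2.inRange(h,np.array(lo),np.array(hi))
    z=np.zeros_like(m);x0,y0,x1,y1=roi;z[y0:y1,x0:x1]=m[y0:y1,x0:x1]
    n,l,st,c=cv2.connectedComponentsWithStats(z)
    return [(st[i].tolist(),c[i].round(1).tolist()) for i in range(1,n) if st[i,4]>4],z
E
python3 - <<'E'
from h import *
S={n:pickle.load(open(f"pics/{n}0.pkl","rb")) for n in("side","top")}
roi={"side":(280,190,400,300),"top":(285,225,440,300)}
for n in S:
    for c,lo,hi in(("orange",(5,150,90),(20,255,255)),("red",(0,150,60),(4,255,255)),("red2",(170,150,60),(180,255,255)),("green",(45,100,30),(85,255,255))):
        print(n,c,blobs(S[n],lo,hi,roi[n])[0])
    x0,y0,x1,y1=roi[n]
    cv2.imwrite(f"pics/{n}0c.png",cv2.resize(S[n]["color"][y0:y1,x0:x1,::-1],None,fx=5,fy=5,interpolation=cv2.INTER_CUBIC))
E
```

```text
side orange [([357, 190, 16, 12, 164], [363.9, 195.1]), ([365, 208, 11, 8, 55], [369.8, 211.0])]
side red [([330, 233, 10, 8, 65], [334.2, 236.2])]
side red2 []
side green [([290, 194, 33, 36, 649], [305.7, 216.3]), ([307, 255, 11, 19, 42], [314.0, 262.5])]
top orange [([398, 266, 8, 11, 63], [401.7, 270.8])]
top red [([346, 255, 10, 10, 71], [350.3, 259.3])]
top red2 []
top green [([316, 245, 5, 17, 38], [317.9, 253.1])]
```

View pics/side0c.png

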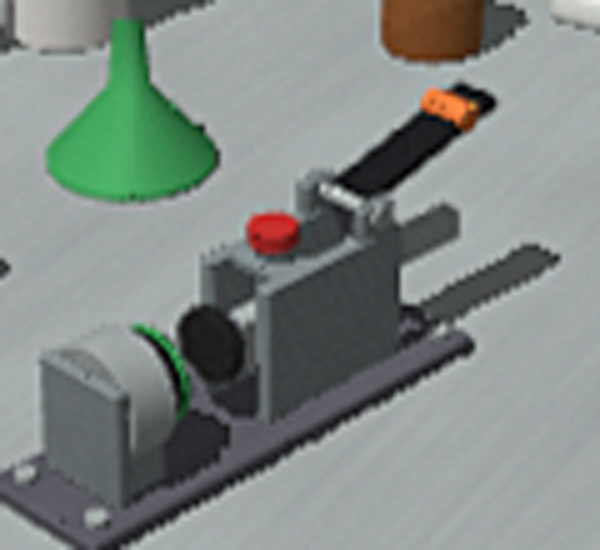

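View pics/top0c.png

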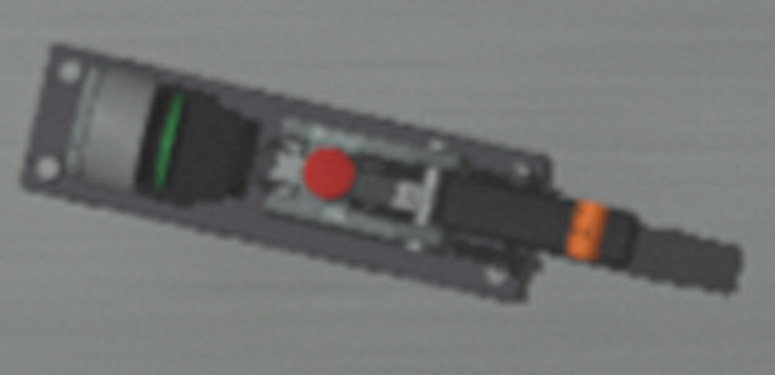

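```bash
python3 - <<'E'
from h import *
S={n:pickle.load(open(f"pics/{n}0.pkl","rb")) for n in("side","top")}
s,t=S["side"],S["top"]
o=plane(t,401.7,270.8,.137);r=plane(t,350.3,259.3,.113)
print("plane",o,r,np.linalg.norm(o[:2]-r[:2]))
print("two",two(s,(369.8,211),t,(401.7,270.8)),two(s,(334.2,236.2),t,(350.3,259.3)))
d=(r-o)[:2];print("yaw of clamp +y",np.arctan2(d[1],d[0]), d/np.linalg.norm(d))
# green band
print("green",plane(t,317.9,253.1,.085))
E
```

```text
plane [ 0.47982278 -0.17727447  0.137     ] [ 0.51052828 -0.042739    0.113     ] 0.13799500545655874
two (array([ 0.4812738 , -0.17715966,  0.13105701]), np.float64(0.0028643765852368686)) (array([ 0.51276516, -0.04174797,  0.10493133]), np.float64(0.0042663439939047065))
yaw of clamp +y 1.3464063052023765 [0.22251172 0.97493002]
green [0.52835341 0.04499557 0.085     ]
```

Both points agree between the two views to about 2 mm. The roll is at (0.480, -0.177) and the button at (0.511, -0.042). They are 138 mm apart, against about 145 mm stated. The clamp's +y runs along (0.22, 0.975). I'll move above the roll with the fingers shut and the opening axis across the clamp.

Call:
{"method": "send_rows", "body": {"motion": [[[2.4,3.2,0],0],[[4.8,6.5,0],0],[[7.2,9.7,0],0.12],[[9.6,12.9,0],0.24],[[12,16.2,0],0.36],[[14.4,19.4,0],0.48],[[16.8,22.6,0],0.6],[[19.2,25.9,0],0.72],[[21.6,29.1,0],0.84],[[24,32.3,0],0.96],[[26.4,35.5,0],0.96],[[26.4,35.5,0],0.96],[[26.4,35.5,0],0.96]], "hand": 0}}

```text
time_s: 1.4
tool_pos: [0.4801, -0.1765, 0.23]
eef_rot: [-1.574, -0.0, -1.794]
ft_force: [0.0, 0.5, 0.2]
grip_width: -0.0
```

```bash
python3 - <<'E'
from cell import *
import cv2,pickle
s=sense();print(s)
for n in("side","top"):
    s=snapshot(n); pickle.dump(s,open(f"pics/{n}1.pkl","wb"))
    x0,y0,x1,y1={"side":(270,130,430,310),"top":(285,200,485,320)}[n]
    cv2.imwrite(f"pics/{n}1.png",cv2.resize(s["color"][y0:y1,x0:x1,::-1],None,fx=3.3,fy=3.3,interpolation=cv2.INTER_CUBIC))
E
```

```text
{'time_s': 1.4, 'q': array([-4.75788583e-01,  2.51061621e-01, -9.89074745e-02,  1.22378558e+00,
       -8.55846308e-04,  1.31801484e+00]), 'joint_vel': array([-0.03950865, -0.00704691, -0.0061574 , -0.00060966, -0.00432767,
        0.00028046]), 'tau': array([ 1.25192117e+00, -3.97707188e+01,  2.69262743e+01, -4.89539510e-03,
        9.47704772e-02,  1.79794407e-02]), 'tool_pos': array([ 0.48011574, -0.17647915,  0.22998047]), 'eef_rot': array([-1.57387470e+00, -8.87684493e-05, -1.79380202e+00]), 'ft_force': array([0.0413304 , 0.52035307, 0.22604649]), 'moment': array([-0.00016511,  0.03197455, -0.01386659]), 'grip_width': -0.00012426428300500866}
```

View pics/side1.png

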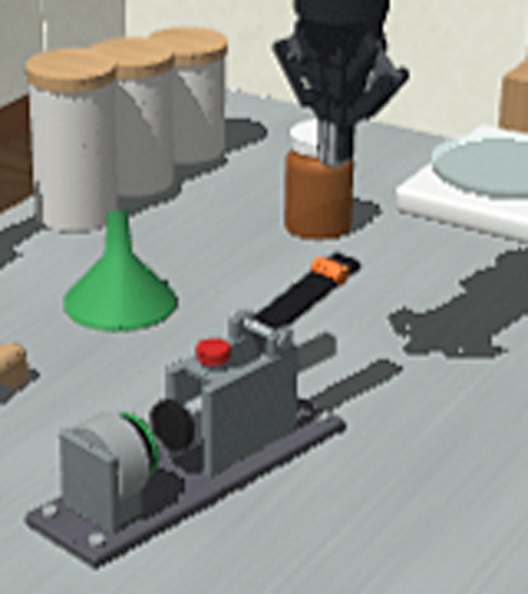

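View pics/top1.png

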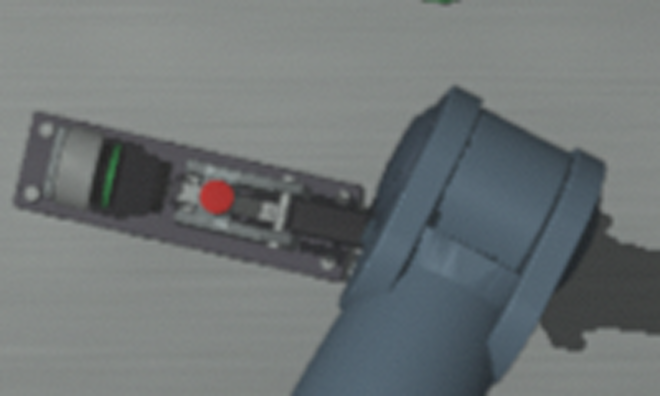

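The shut fingers hang straight above the roll: fingertip near (332,160) and roll near (332,268) in the side crop. The top view shows only the wrist over the roll. I'll go down to just above the roll.

Call:
{"method": "send_rows", "body": {"motion": [[[0,0,-2.5],0],[[0,0,-5],0],[[0,0,-7],0],[[0,0,-8],0],[[0,0,-8.4],0],[[0,0,-8.4],0]]}}

```text
time_s: 2.1
tool_pos: [0.4792, -0.1783, 0.1462]
eef_rot: [-1.574, -0.0, -1.798]
ft_force: [-0.6, -1.1, 0.5]
grip_width: 0.004
```

Call:
{"method": "send_rows", "body": {"motion": [[[0,0,-0.2],0],[[0,0,-0.4],0],[[0,0,-0.6],0],[[0,0,-0.8],0],[[0,0,-1.0],0]]}}

```text
time_s: 2.6
tool_pos: [0.4797, -0.179, 0.1367]
eef_rot: [-1.573, -0.002, -1.798]
ft_force: [0.1, -2.5, 1.6]
grip_width: 0.005
```

Call:
{"method": "send_rows", "body": {"motion": [[[0,0.1,-0.2],0],[[0,0.1,-0.4],0],[[0,0.1,-0.6],0],[[0,0.1,-0.8],0],[[0,0.1,-1.0],0],[[0,0.1,-1.2],0]]}}

```text
time_s: 3.2
tool_pos: [0.4797, -0.1785, 0.1248]
eef_rot: [-1.572, -0.003, -1.798]
ft_force: [-1.4, -3.6, 4.6]
grip_width: 0.001
```

Call:
{"method": "send_rows", "body": {"motion": [[[0,0,-0.2],0],[[0,0,-0.4],0],[[0,0,-0.6],0],[[0,0,-0.8],0],[[0,0,-1.0],0]]}}

```text
time_s: 3.7
tool_pos: [0.4798, -0.1791, 0.1151]
eef_rot: [-1.572, -0.004, -1.799]
ft_force: [-0.7, -3.3, 4.6]
grip_width: -0.003
```

Call:
{"method": "send_rows", "body": {"motion": [[[0,0,-0.2],0],[[0,0,-0.4],0],[[0,0,-0.6],0],[[0,0,-0.8],0],[[0,0,-1.0],0]]}}

```text
time_s: 4.2
tool_pos: [0.4798, -0.1795, 0.1055]
eef_rot: [-1.571, -0.005, -1.799]
ft_force: [-2.1, -1.9, 8.9]
grip_width: -0.002
```

Call:
{"method": "send_rows", "body": {"motion": [[[0,0,-0.2],0],[[0,0,-0.4],0],[[0,0,-0.6],0]]}}

```text
time_s: 4.5
tool_pos: [0.4798, -0.179, 0.0992]
eef_rot: [-1.571, -0.004, -1.798]
ft_force: [-0.1, -0.9, 3.8]
grip_width: -0.0
```

Call:
{"method": "send_rows", "body": {"motion": [[[0,0,-0.2],0],[[0,0,-0.35],0]]}}

```text
time_s: 4.7
tool_pos: [0.4801, -0.1788, 0.0961]
eef_rot: [-1.571, -0.003, -1.798]
ft_force: [-4.0, 0.2, 16.0]
grip_width: 0.002
```

```bash
python3 - <<'E'
from cell import *
import cv2
s=sense();print(s['ft_force'],s['tool_pos'])
n="side";s=snapshot(n)
x0,y0,x1,y1=(270,180,400,310)
cv2.imwrite(f"pics/{n}2.png",cv2.resize(s["color"][y0:y1,x0:x1,::-1],None,fx=4.5,fy=4.5,interpolation=cv2.INTER_CUBIC))
E
```

```text
[-4.03010946  0.15263328 16.02362271] [ 0.48005455 -0.17880463  0.09607417]
```

View pics/side2.png

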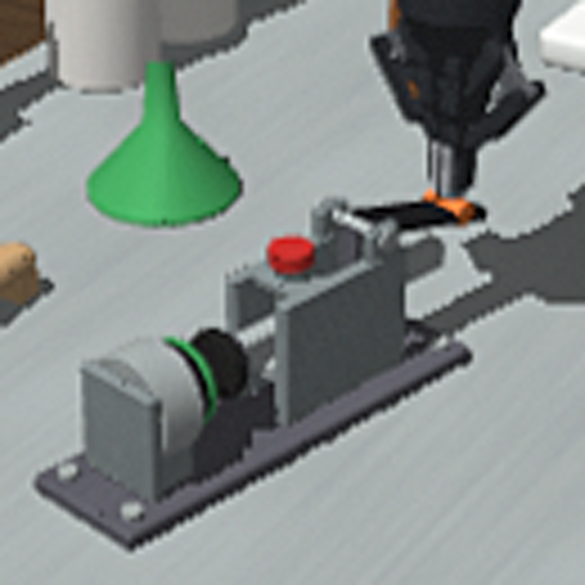

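The jaw pad has moved forward toward the filter, and the roll at (450,205) is at its stop. I'll lift the trigger fully and pump again.

Call:
{"method": "send_rows", "body": {"motion": [[[0,0,1],0],[[0,0,2.5],0],[[0,0,4],0],[[0,0,4.7],0],[[0,0,4.7],0]]}}

```text
time_s: 5.25
tool_pos: [0.4805, -0.1787, 0.1437]
eef_rot: [-1.57, -0.003, -1.798]
ft_force: [-1.0, 0.2, -0.4]
grip_width: 0.0
```

Call:
{"method": "send_rows", "body": {"motion": [[[0,0,-0.3],0],[[0,0,-0.6],0],[[0,0,-0.9],0],[[0,0,-1.2],0],[[0,0,-1.4],0],[[0,0,-1.6],0],[[0,0,-1.8],0],[[0,0,-2.0],0]]}}

```text
time_s: 6.05
tool_pos: [0.4804, -0.1792, 0.1238]
eef_rot: [-1.57, -0.004, -1.798]
ft_force: [-2.5, -3.7, 5.7]
grip_width: 0.002
```

Call:
{"method": "send_rows", "body": {"motion": [[[0,0,-0.2],0],[[0,0,-0.4],0],[[0,0,-0.6],0],[[0,0,-0.8],0]]}}

```text
time_s: 6.45
tool_pos: [0.4805, -0.1798, 0.1164]
eef_rot: [-1.569, -0.005, -1.799]
ft_force: [-2.2, -3.4, 4.3]
grip_width: -0.002
```

Call:
{"method": "send_rows", "body": {"motion": [[[0,0,-0.2],0],[[0,0,-0.4],0],[[0,0,-0.6],0],[[0,0,-0.8],0]]}}

```text
time_s: 6.85
tool_pos: [0.4806, -0.18, 0.1085]
eef_rot: [-1.569, -0.006, -1.799]
ft_force: [-2.4, -2.7, 7.9]
grip_width: -0.003
```

Call:
{"method": "send_rows", "body": {"motion": [[[0,0,-0.2],0],[[0,0,-0.4],0],[[0,0,-0.6],0]]}}

```text
time_s: 7.15
tool_pos: [0.4806, -0.1799, 0.1026]
eef_rot: [-1.568, -0.006, -1.798]
ft_force: [-0.8, -3.1, 4.1]
grip_width: -0.001
```

Call:
{"method": "send_rows", "body": {"motion": [[[0,0,-0.2],0],[[0,0,-0.4],0],[[0,0,-0.6],0]]}}

```text
time_s: 7.45
tool_pos: [0.4807, -0.1794, 0.0964]
eef_rot: [-1.568, -0.005, -1.798]
ft_force: [-1.3, -0.6, 9.6]
grip_width: 0.003
```

Call:
{"method": "send_rows", "body": {"motion": [[[0,0,-0.08],0]]}}

```text
time_s: 7.55
tool_pos: [0.4809, -0.1794, 0.0961]
eef_rot: [-1.568, -0.005, -1.798]
ft_force: [-4.7, -1.9, 14.5]
grip_width: -0.002
```

```bash
cat > look.py <<'E'
import sys,cv2
from cell import *
s=sense();print(s['ft_force'].round(1),s['tool_pos'].round(4))
n="side";s=snapshot(n)
x0,y0,x1,y1=(270,180,400,310)
cv2.imwrite(f"pics/{n}{sys.argv[1]}.png",cv2.resize(s["color"][y0:y1,x0:x1,::-1],None,fx=4.5,fy=4.5,interpolation=cv2.INTER_CUBIC))
E
python3 look.py 3
```

```text
[-4.7 -1.9 14.5] [ 0.4809 -0.1794  0.0961]
```

View pics/side3.png

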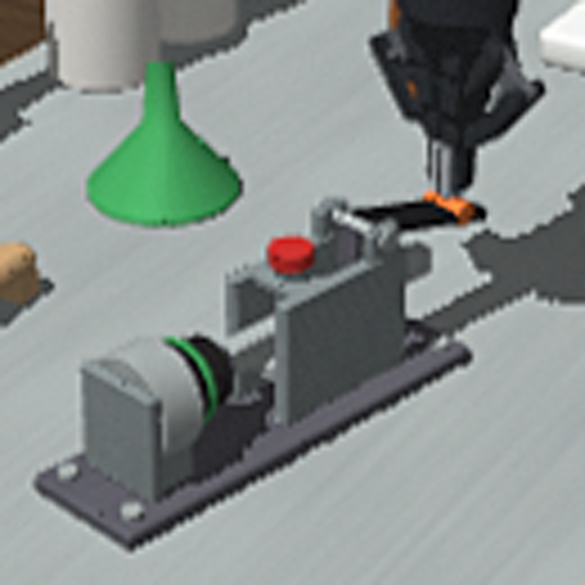

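After two full strokes the pad at (218,365) is just about at the filter face. Third stroke, with more care from here.

Call:
{"method": "send_rows", "body": {"motion": [[[0,0,1],0],[[0,0,2.5],0],[[0,0,4],0],[[0,0,4.7],0],[[0,0,4.7],0]]}}

```text
time_s: 8.1
tool_pos: [0.4815, -0.1793, 0.1438]
eef_rot: [-1.567, -0.004, -1.798]
ft_force: [0.3, 0.2, 0.2]
grip_width: -0.003
```

Call:
{"method": "send_rows", "body": {"motion": [[[0,0.1,-0.3],0],[[0,0.1,-0.6],0],[[0,0.1,-0.9],0],[[0,0.1,-1.2],0],[[0,0.1,-1.4],0],[[0,0.1,-1.6],0],[[0,0.1,-1.8],0],[[0,0.1,-2.0],0]]}}

```text
time_s: 8.9
tool_pos: [0.4814, -0.1788, 0.124]
eef_rot: [-1.566, -0.006, -1.798]
ft_force: [-2.4, -3.2, 6.1]
grip_width: -0.002
```

Call:
{"method": "send_rows", "body": {"motion": [[[0,0,-0.2],0],[[0,0,-0.4],0],[[0,0,-0.6],0]]}}

```text
time_s: 9.2
tool_pos: [0.4813, -0.1797, 0.1187]
eef_rot: [-1.566, -0.008, -1.798]
ft_force: [-3.9, -4.3, 9.8]
grip_width: -0.0
```

Call:
{"method": "send_rows", "body": {"motion": [[[0,0,-0.2],0],[[0,0,-0.4],0],[[0,0,-0.6],0]]}}

```text
time_s: 9.5
tool_pos: [0.4813, -0.1798, 0.1127]
eef_rot: [-1.566, -0.008, -1.799]
ft_force: [-0.4, -2.4, 4.1]
grip_width: 0.003
```

Call:
{"method": "send_rows", "body": {"motion": [[[0,0,-0.2],0],[[0,0,-0.4],0]]}}

```text
time_s: 9.7
tool_pos: [0.4814, -0.18, 0.1087]
eef_rot: [-1.566, -0.008, -1.799]
ft_force: [-3.1, -2.4, 7.3]
grip_width: 0.001
```

Call:
{"method": "send_rows", "body": {"motion": [[[0,0,-0.2],0],[[0,0,-0.4],0]]}}

```text
time_s: 9.9
tool_pos: [0.4814, -0.18, 0.1051]
eef_rot: [-1.565, -0.009, -1.799]
ft_force: [-2.8, -2.3, 9.4]
grip_width: -0.0
```

Call:
{"method": "send_rows", "body": {"motion": [[[0,0,-0.2],0],[[0,0,-0.4],0]]}}

```text
time_s: 10.1
tool_pos: [0.4814, -0.1798, 0.1014]
eef_rot: [-1.565, -0.008, -1.798]
ft_force: [-2.2, -2.2, 8.0]
grip_width: -0.001
```

Call:
{"method": "send_rows", "body": {"motion": [[[0,0,-0.2],0],[[0,0,-0.4],0]]}}

```text
time_s: 10.3
tool_pos: [0.4815, -0.1795, 0.0977]
eef_rot: [-1.565, -0.008, -1.798]
ft_force: [-2.6, -1.1, 8.3]
grip_width: 0.001
```

Call:
{"method": "send_rows", "body": {"motion": [[[0,0,-0.1],0]]}}

```text
time_s: 10.4
tool_pos: [0.4815, -0.1794, 0.0968]
eef_rot: [-1.565, -0.007, -1.798]
ft_force: [-3.0, -1.2, 7.2]
grip_width: 0.0
```

Call:
{"method": "send_rows", "body": {"motion": [[[0,0,-0.1],0]]}}

```text
time_s: 10.5
tool_pos: [0.4816, -0.1793, 0.0963]
eef_rot: [-1.564, -0.008, -1.798]
ft_force: [-3.9, -1.7, 13.4]
grip_width: 0.0
```

```bash
python3 look.py 4
```

```text
[-3.9 -1.7 13.4] [ 0.4816 -0.1793  0.0963]
```

View pics/side4.png

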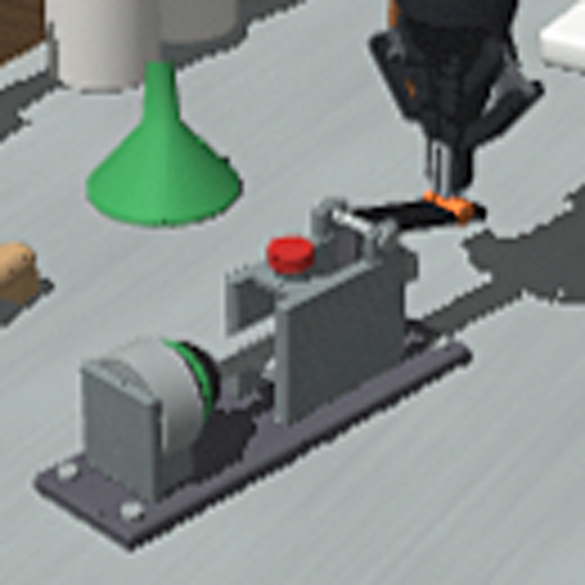

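The filter is being pushed in: the green band at (200,370) is closer to the ring and the pad is on it. Fourth stroke, in small steps.

Call:
{"method": "send_rows", "body": {"motion": [[[0,0,1],0],[[0,0,2.5],0],[[0,0,4],0],[[0,0,4.7],0],[[0,0,4.7],0]]}}

```text
time_s: 11.05
tool_pos: [0.4822, -0.179, 0.1439]
eef_rot: [-1.563, -0.007, -1.798]
ft_force: [0.5, -0.1, -0.9]
grip_width: 0.006
```

Call:
{"method": "send_rows", "body": {"motion": [[[0,0.1,-0.3],0],[[0,0.1,-0.6],0],[[0,0.1,-0.9],0],[[0,0.1,-1.2],0],[[0,0.1,-1.4],0],[[0,0.1,-1.6],0],[[0,0.1,-1.8],0]]}}

```text
time_s: 11.75
tool_pos: [0.482, -0.1786, 0.126]
eef_rot: [-1.563, -0.008, -1.798]
ft_force: [-2.2, -3.7, 6.1]
grip_width: 0.002
```

Call:
{"method": "send_rows", "body": {"motion": [[[0,0,-0.2],0],[[0,0,-0.4],0]]}}

```text
time_s: 11.95
tool_pos: [0.4819, -0.1794, 0.1226]
eef_rot: [-1.563, -0.01, -1.798]
ft_force: [-4.4, -3.4, 9.4]
grip_width: -0.001
```

Call:
{"method": "send_rows", "body": {"motion": [[[0,0,-0.2],0],[[0,0,-0.3],0]]}}

```text
time_s: 12.15
tool_pos: [0.4818, -0.1797, 0.1206]
eef_rot: [-1.562, -0.011, -1.799]
ft_force: [-4.8, -1.1, 12.1]
grip_width: 0.001
```

Call:
{"method": "send_rows", "body": {"motion": [[[0,0,-0.1],0],[[0,0,-0.1],0]]}}

```text
time_s: 12.35
tool_pos: [0.4818, -0.1798, 0.1206]
eef_rot: [-1.562, -0.011, -1.798]
ft_force: [-4.3, -1.3, 11.0]
grip_width: 0.006
```

Call:
{"method": "send_rows", "body": {"motion": [[[0,0,-0.2],0],[[0,0,-0.2],0]]}}

```text
time_s: 12.55
tool_pos: [0.4818, -0.1799, 0.1195]
eef_rot: [-1.561, -0.012, -1.799]
ft_force: [-3.5, -0.5, 8.7]
grip_width: 0.001
```

Call:
{"method": "send_rows", "body": {"motion": [[[0,0,-0.2],0],[[0,0,-0.2],0]]}}

```text
time_s: 12.75
tool_pos: [0.4817, -0.18, 0.1185]
eef_rot: [-1.56, -0.012, -1.799]
ft_force: [-3.2, -0.7, 10.1]
grip_width: -0.002
```

Call:
{"method": "send_rows", "body": {"motion": [[[0,0,-0.2],0],[[0,0,-0.3],0]]}}

```text
time_s: 12.95
tool_pos: [0.4817, -0.1802, 0.1165]
eef_rot: [-1.56, -0.013, -1.799]
ft_force: [-2.5, -2.2, 7.4]
grip_width: 0.001
```

Call:
{"method": "send_rows", "body": {"motion": [[[0,0,-0.2],0],[[0,0,-0.3],0]]}}

```text
time_s: 13.15
tool_pos: [0.4816, -0.1804, 0.1142]
eef_rot: [-1.559, -0.014, -1.799]
ft_force: [-3.9, -2.2, 8.1]
grip_width: -0.001
```

Call:
{"method": "send_rows", "body": {"motion": [[[0,0,-0.2],0],[[0,0,-0.3],0]]}}

```text
time_s: 13.35
tool_pos: [0.4816, -0.1806, 0.1118]
eef_rot: [-1.559, -0.014, -1.799]
ft_force: [-2.6, -1.8, 7.8]
grip_width: -0.001
```

Call:
{"method": "send_rows", "body": {"motion": [[[0,0.05,-0.2],0],[[0,0.05,-0.3],0]]}}

```text
time_s: 13.55
tool_pos: [0.4816, -0.1806, 0.1095]
eef_rot: [-1.558, -0.016, -1.799]
ft_force: [-3.0, -2.6, 8.6]
grip_width: -0.001
```

Call:
{"method": "send_rows", "body": {"motion": [[[0,0,-0.2],0],[[0,0,-0.3],0]]}}

```text
time_s: 13.75
tool_pos: [0.4816, -0.1807, 0.1074]
eef_rot: [-1.557, -0.016, -1.799]
ft_force: [-4.1, 0.8, 11.6]
grip_width: 0.0
```

Call:
{"method": "send_rows", "body": {"motion": [[[0,0,-0.2],0],[[0,0,-0.3],0]]}}

```text
time_s: 13.95
tool_pos: [0.4816, -0.1807, 0.1054]
eef_rot: [-1.557, -0.016, -1.799]
ft_force: [-3.5, -0.8, 11.9]
grip_width: -0.002
```

Call:
{"method": "send_rows", "body": {"motion": [[[0,0,-0.2],0],[[0,0,-0.2],0]]}}

```text
time_s: 14.15
tool_pos: [0.4816, -0.1807, 0.1045]
eef_rot: [-1.556, -0.016, -1.799]
ft_force: [-4.2, -0.2, 10.4]
grip_width: -0.003
```

Call:
{"method": "send_rows", "body": {"motion": [[[0,0,-0.2],0],[[0,0,-0.2],0]]}}

```text
time_s: 14.35
tool_pos: [0.4817, -0.1806, 0.1029]
eef_rot: [-1.555, -0.016, -1.799]
ft_force: [-0.0, -1.6, 2.8]
grip_width: 0.002
```

Call:
{"method": "send_rows", "body": {"motion": [[[0,0,-0.2],0],[[0,0,-0.2],0]]}}

```text
time_s: 14.55
tool_pos: [0.4818, -0.1805, 0.1008]
eef_rot: [-1.555, -0.016, -1.799]
ft_force: [-1.4, -1.8, 4.8]
grip_width: -0.004
```

Call:
{"method": "send_rows", "body": {"motion": [[[0,0,-0.2],0],[[0,0,-0.3],0]]}}

```text
time_s: 14.75
tool_pos: [0.4819, -0.1802, 0.0976]
eef_rot: [-1.555, -0.015, -1.799]
ft_force: [-1.0, 0.2, 5.4]
grip_width: -0.0
```

Call:
{"method": "send_rows", "body": {"motion": [[[0,0,-0.2],0],[[0,0,-0.2],0]]}}

```text
time_s: 14.95
tool_pos: [0.482, -0.1801, 0.0964]
eef_rot: [-1.555, -0.015, -1.799]
ft_force: [-2.6, 0.4, 11.3]
grip_width: -0.001
```

```bash
python3 look.py 5
```

```text
[-2.6  0.4 11.3] [ 0.482  -0.1801  0.0964]
```

View pics/side5.png

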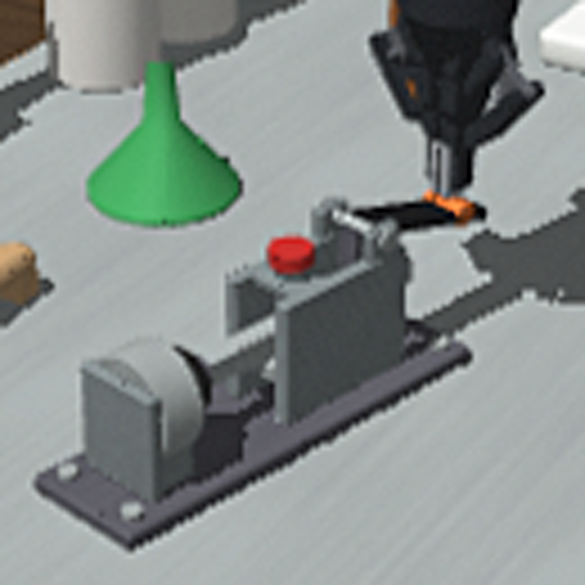

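The green band is now hidden inside the ring with the pad against the filter at (200,375), so the seat should come on the next stroke. I'll finish this one against the stop, then lift.

Call:
{"method": "send_rows", "body": {"motion": [[[0,0,-0.2],0]]}}

```text
time_s: 15.1
tool_pos: [0.4821, -0.1801, 0.0957]
eef_rot: [-1.554, -0.015, -1.798]
ft_force: [-8.0, 1.9, 22.4]
grip_width: -0.002
```

Call:
{"method": "send_rows", "body": {"motion": [[[0,0,1],0],[[0,0,2.5],0],[[0,0,4],0],[[0,0,4.7],0],[[0,0,4.7],0]]}}

```text
time_s: 15.6
tool_pos: [0.4827, -0.1801, 0.1432]
eef_rot: [-1.553, -0.015, -1.798]
ft_force: [-0.1, -0.0, 0.5]
grip_width: -0.004
```

Call:
{"method": "send_rows", "body": {"motion": [[[0,0.1,-0.3],0],[[0,0.1,-0.6],0],[[0,0.1,-0.9],0],[[0,0.1,-1.2],0],[[0,0.1,-1.4],0],[[0,0.1,-1.6],0]]}}

```text
time_s: 16.2
tool_pos: [0.4824, -0.1795, 0.127]
eef_rot: [-1.553, -0.016, -1.799]
ft_force: [-1.9, -3.1, 4.8]
grip_width: 0.003
```

Call:
{"method": "send_rows", "body": {"motion": [[[0,0,-0.2],0],[[0,0,-0.3],0]]}}

```text
time_s: 16.4
tool_pos: [0.4823, -0.1801, 0.1241]
eef_rot: [-1.553, -0.018, -1.799]
ft_force: [-1.9, -3.7, 6.0]
grip_width: 0.001
```

Call:
{"method": "send_rows", "body": {"motion": [[[0,0,-0.2],0],[[0,0,-0.2],0]]}}

```text
time_s: 16.6
tool_pos: [0.4823, -0.1804, 0.1224]
eef_rot: [-1.553, -0.018, -1.799]
ft_force: [-2.2, -2.8, 6.1]
grip_width: 0.0
```

Call:
{"method": "send_rows", "body": {"motion": [[[0,0,-0.2],0],[[0,0,-0.2],0]]}}

```text
time_s: 16.8
tool_pos: [0.4822, -0.1807, 0.1209]
eef_rot: [-1.552, -0.019, -1.799]
ft_force: [-2.6, -2.9, 7.6]
grip_width: -0.001
```

Call:
{"method": "send_rows", "body": {"motion": [[[0,0,-0.2],0],[[0,0,-0.2],0]]}}

```text
time_s: 17.0
tool_pos: [0.4822, -0.1809, 0.1196]
eef_rot: [-1.552, -0.02, -1.799]
ft_force: [-3.7, -2.2, 9.7]
grip_width: -0.005
```

Call:
{"method": "send_rows", "body": {"motion": [[[0,0.05,-0.2],0],[[0,0.05,-0.2],0]]}}

```text
time_s: 17.2
tool_pos: [0.4822, -0.181, 0.1186]
eef_rot: [-1.551, -0.021, -1.8]
ft_force: [-4.3, -1.8, 10.0]
grip_width: -0.003
```

Call:
{"method": "send_rows", "body": {"motion": [[[0,0,-0.2],0],[[0,0,-0.2],0]]}}

```text
time_s: 17.4
tool_pos: [0.4822, -0.1812, 0.1176]
eef_rot: [-1.551, -0.022, -1.8]
ft_force: [-3.7, -0.9, 11.1]
grip_width: -0.002
```

Call:
{"method": "send_rows", "body": {"motion": [[[0,0,-0.2],0],[[0,0,-0.2],0]]}}

```text
time_s: 17.6
tool_pos: [0.4821, -0.1813, 0.1164]
eef_rot: [-1.55, -0.022, -1.8]
ft_force: [-3.5, -2.4, 8.4]
grip_width: 0.001
```

Call:
{"method": "send_rows", "body": {"motion": [[[0,0,-0.2],0],[[0,0,-0.2],0]]}}

```text
time_s: 17.8
tool_pos: [0.4821, -0.1814, 0.115]
eef_rot: [-1.55, -0.023, -1.8]
ft_force: [-3.6, -2.3, 8.7]
grip_width: -0.002
```

Call:
{"method": "send_rows", "body": {"motion": [[[0,0,-0.2],0],[[0,0,-0.2],0]]}}

```text
time_s: 18.0
tool_pos: [0.482, -0.1815, 0.1135]
eef_rot: [-1.549, -0.023, -1.8]
ft_force: [-2.6, -2.1, 8.1]
grip_width: 0.0
```

Call:
{"method": "send_rows", "body": {"motion": [[[0,0,-0.2],0],[[0,0,-0.2],0]]}}

```text
time_s: 18.2
tool_pos: [0.482, -0.1816, 0.1121]
eef_rot: [-1.549, -0.023, -1.8]
ft_force: [-3.5, -1.1, 8.5]
grip_width: 0.001
```

Call:
{"method": "send_rows", "body": {"motion": [[[0,0,-0.2],0],[[0,0,-0.2],0]]}}

```text
time_s: 18.4
tool_pos: [0.482, -0.1817, 0.1109]
eef_rot: [-1.548, -0.024, -1.8]
ft_force: [-3.3, -1.2, 10.8]
grip_width: 0.004
```

Call:
{"method": "send_rows", "body": {"motion": [[[0,0.05,-0.2],0],[[0,0.05,-0.2],0]]}}

```text
time_s: 18.6
tool_pos: [0.482, -0.1817, 0.11]
eef_rot: [-1.547, -0.025, -1.8]
ft_force: [-4.7, -2.2, 11.9]
grip_width: 0.001
```

Call:
{"method": "send_rows", "body": {"motion": [[[0,0,-0.2],0],[[0,0,-0.2],0]]}}

```text
time_s: 18.8
tool_pos: [0.4821, -0.1818, 0.109]
eef_rot: [-1.547, -0.026, -1.8]
ft_force: [-4.0, -1.4, 11.3]
grip_width: 0.001
```

Call:
{"method": "send_rows", "body": {"motion": [[[0,0,-0.2],0],[[0,0,-0.2],0]]}}

```text
time_s: 19.0
tool_pos: [0.4821, -0.1818, 0.1083]
eef_rot: [-1.546, -0.026, -1.8]
ft_force: [-5.5, -0.1, 13.5]
grip_width: 0.003
```

Call:
{"method": "send_rows", "body": {"motion": [[[0,0,-0.2],0],[[0,0,-0.2],0]]}}

```text
time_s: 19.2
tool_pos: [0.4823, -0.1815, 0.1068]
eef_rot: [-1.545, -0.025, -1.8]
ft_force: [0.0, -1.6, 0.8]
grip_width: -0.002
```

Call:
{"method": "send_rows", "body": {"motion": [[[0,0,-0.1],0],[[0,0,-0.1],0]]}}

```text
time_s: 19.4
tool_pos: [0.4824, -0.1812, 0.1055]
eef_rot: [-1.545, -0.024, -1.8]
ft_force: [0.1, -0.6, 2.3]
grip_width: -0.001
```

Call:
{"method": "send_rows", "body": {"motion": [[[0,0,-0.15],0],[[0,0,-0.15],0]]}}

```text
time_s: 19.6
tool_pos: [0.4824, -0.1811, 0.1036]
eef_rot: [-1.545, -0.024, -1.8]
ft_force: [0.4, -1.8, 1.9]
grip_width: 0.001
```

Call:
{"method": "send_rows", "body": {"motion": [[[0,0,-0.2],0],[[0,0,-0.2],0]]}}

```text
time_s: 19.8
tool_pos: [0.4824, -0.181, 0.1015]
eef_rot: [-1.545, -0.024, -1.8]
ft_force: [-0.5, -0.8, 3.9]
grip_width: -0.0
```

Call:
{"method": "send_rows", "body": {"motion": [[[0,0,-0.2],0],[[0,0,-0.2],0]]}}

```text
time_s: 20.0
tool_pos: [0.4825, -0.181, 0.0999]
eef_rot: [-1.545, -0.024, -1.8]
ft_force: [-2.5, -0.8, 8.8]
grip_width: -0.004
```

Call:
{"method": "send_rows", "body": {"motion": [[[0,0,-0.15],0],[[0,0,-0.15],0]]}}

```text
time_s: 20.2
tool_pos: [0.4826, -0.1809, 0.0991]
eef_rot: [-1.545, -0.024, -1.799]
ft_force: [-2.4, -0.4, 9.2]
grip_width: -0.002
```

Call:
{"method": "send_rows", "body": {"motion": [[[0,0,-0.15],0],[[0,0,-0.15],0]]}}

```text
time_s: 20.4
tool_pos: [0.4826, -0.1809, 0.0984]
eef_rot: [-1.544, -0.024, -1.799]
ft_force: [-3.1, 0.4, 10.5]
grip_width: -0.002
```

```bash
python3 look.py 6
```

```text
[-3.1  0.4 10.5] [ 0.4826 -0.1809  0.0984]
```

View pics/side6.png

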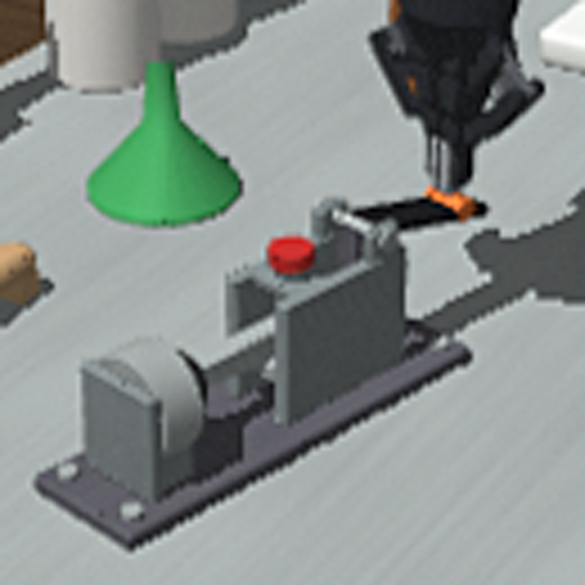

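Call:
{"method": "send_rows", "body": {"motion": [[[0,0,-0.18],0],[[0,0,-0.18],0]]}}

```text
time_s: 20.65
tool_pos: [0.4826, -0.1808, 0.0976]
eef_rot: [-1.543, -0.024, -1.799]
ft_force: [-3.2, 0.5, 11.2]
grip_width: -0.001
```

Call:
{"method": "send_rows", "body": {"motion": [[[0,0,-0.18],0],[[0,0,-0.18],0]]}}

```text
time_s: 20.85
tool_pos: [0.4827, -0.1807, 0.0969]
eef_rot: [-1.543, -0.024, -1.799]
ft_force: [-4.1, 1.4, 12.5]
grip_width: 0.003
```

The load is rising steadily at about 1.7 N/mm, so this is the seat. The trigger is close to its stop, though, so it may need one more pump.

Call:
{"method": "send_rows", "body": {"motion": [[[0,0,-0.18],0],[[0,0,-0.18],0]]}}

```text
time_s: 21.05
tool_pos: [0.4827, -0.1807, 0.0965]
eef_rot: [-1.542, -0.024, -1.799]
ft_force: [-4.2, 0.5, 14.1]
grip_width: 0.002
```

Call:
{"method": "send_rows", "body": {"motion": [[[0,0,-0.18],0],[[0,0,-0.18],0]]}}

```text
time_s: 21.25
tool_pos: [0.4827, -0.1807, 0.0964]
eef_rot: [-1.541, -0.025, -1.799]
ft_force: [-5.1, 1.1, 15.9]
grip_width: 0.005
```

The trigger is at its stop at 15.9 N, partly carried by the stop, so the load at the jaw isn't up for certain. I'll lift fully and press again gently.

Call:
{"method": "send_rows", "body": {"motion": [[[0,0,1],0],[[0,0,2.5],0],[[0,0.1,4],0],[[-0.1,0.2,4.7],0],[[-0.2,0.3,4.7],0],[[-0.2,0.3,4.7],0]]}}

```text
time_s: 21.85
tool_pos: [0.4801, -0.1772, 0.1426]
eef_rot: [-1.543, -0.024, -1.799]
ft_force: [0.3, 0.1, -0.5]
grip_width: -0.0
```

Call:
{"method": "send_rows", "body": {"motion": [[[0,0,-0.3],0],[[0,0,-0.6],0],[[0,0,-0.9],0],[[0,0,-1.1],0],[[0,0,-1.3],0]]}}

```text
time_s: 22.35
tool_pos: [0.48, -0.1773, 0.1293]
eef_rot: [-1.543, -0.024, -1.799]
ft_force: [-0.6, -0.6, 1.8]
grip_width: 0.001
```

Call:
{"method": "send_rows", "body": {"motion": [[[0,0,-0.15],0],[[0,0,-0.15],0]]}}

```text
time_s: 22.55
tool_pos: [0.4799, -0.1776, 0.1279]
eef_rot: [-1.543, -0.025, -1.799]
ft_force: [-2.0, -2.0, 4.5]
grip_width: -0.001
```

Call:
{"method": "send_rows", "body": {"motion": [[[0,0,-0.15],0],[[0,0,-0.15],0]]}}

```text
time_s: 22.75
tool_pos: [0.4799, -0.1778, 0.127]
eef_rot: [-1.542, -0.026, -1.799]
ft_force: [-2.6, -1.0, 7.9]
grip_width: -0.004
```

Call:
{"method": "send_rows", "body": {"motion": [[[0,0,-0.15],0],[[0,0,-0.15],0]]}}

```text
time_s: 22.95
tool_pos: [0.4799, -0.178, 0.1262]
eef_rot: [-1.542, -0.026, -1.799]
ft_force: [-1.6, -1.9, 8.3]
grip_width: -0.003
```

Call:
{"method": "send_rows", "body": {"motion": [[[0,0,-0.2],0],[[0,0,-0.2],0]]}}

```text
time_s: 23.15
tool_pos: [0.4799, -0.1782, 0.1251]
eef_rot: [-1.541, -0.027, -1.799]
ft_force: [-3.5, -1.7, 11.0]
grip_width: 0.004
```

Call:
{"method": "send_rows", "body": {"motion": [[[0,0,-0.2],0],[[0,0,-0.2],0]]}}

```text
time_s: 23.35
tool_pos: [0.4799, -0.1784, 0.1242]
eef_rot: [-1.541, -0.028, -1.799]
ft_force: [-3.5, -0.6, 11.2]
grip_width: -0.002
```

Call:
{"method": "send_rows", "body": {"motion": [[[0,0,-0.2],0],[[0,0,-0.2],0]]}}

```text
time_s: 23.55
tool_pos: [0.4798, -0.1786, 0.1233]
eef_rot: [-1.54, -0.028, -1.799]
ft_force: [-3.5, -1.0, 11.6]
grip_width: 0.001
```

Call:
{"method": "send_rows", "body": {"motion": [[[0,0,-0.2],0],[[0,0,-0.2],0]]}}

```text
time_s: 23.75
tool_pos: [0.4798, -0.1787, 0.1226]
eef_rot: [-1.539, -0.029, -1.799]
ft_force: [-5.0, 0.3, 12.8]
grip_width: -0.001
```

Call:
{"method": "send_rows", "body": {"motion": [[[0,0,-0.2],0],[[0,0,-0.2],0]]}}

```text
time_s: 23.95
tool_pos: [0.4798, -0.1788, 0.122]
eef_rot: [-1.538, -0.03, -1.799]
ft_force: [-4.1, 0.1, 13.0]
grip_width: 0.001
```

Call:
{"method": "send_rows", "body": {"motion": [[[0,0,-0.2],0],[[0,0,-0.2],0]]}}

```text
time_s: 24.15
tool_pos: [0.4798, -0.179, 0.1215]
eef_rot: [-1.537, -0.03, -1.799]
ft_force: [-4.2, -0.0, 14.0]
grip_width: 0.003
```

Call:
{"method": "send_rows", "body": {"motion": [[[0,0,-0.22],0],[[0,0,-0.22],0]]}}

```text
time_s: 24.35
tool_pos: [0.48, -0.1789, 0.1201]
eef_rot: [-1.536, -0.03, -1.799]
ft_force: [-0.9, -1.9, 1.6]
grip_width: -0.0
```

Call:
{"method": "send_rows", "body": {"motion": [[[0,0,-0.22],0],[[0,0,-0.22],0]]}}

```text
time_s: 24.55
tool_pos: [0.4801, -0.1788, 0.1176]
eef_rot: [-1.536, -0.03, -1.799]
ft_force: [-0.8, -1.9, 2.1]
grip_width: -0.0
```

A tooth clicked in at about 14 N and the pawl holds. I'll carry on until the trigger takes up the load again.

Call:
{"method": "send_rows", "body": {"motion": [[[0,0,-0.15],0],[[0,0,-0.15],0]]}}

```text
time_s: 24.75
tool_pos: [0.4801, -0.1787, 0.1157]
eef_rot: [-1.536, -0.03, -1.799]
ft_force: [-0.6, -1.1, 2.7]
grip_width: -0.003
```

Call:
{"method": "send_rows", "body": {"motion": [[[0,0,-0.15],0],[[0,0,-0.15],0]]}}

```text
time_s: 24.95
tool_pos: [0.4802, -0.1789, 0.1144]
eef_rot: [-1.536, -0.03, -1.799]
ft_force: [-1.1, -1.5, 5.4]
grip_width: -0.0
```

Call:
{"method": "send_rows", "body": {"motion": [[[0,0,-0.1],0],[[0,0,-0.1],0]]}}

```text
time_s: 25.15
tool_pos: [0.4802, -0.179, 0.1138]
eef_rot: [-1.536, -0.03, -1.799]
ft_force: [-2.3, -0.6, 7.2]
grip_width: -0.0
```

Call:
{"method": "send_rows", "body": {"motion": [[[0,0,-0.1],0],[[0,0,-0.1],0]]}}

```text
time_s: 25.35
tool_pos: [0.4802, -0.179, 0.1134]
eef_rot: [-1.536, -0.031, -1.799]
ft_force: [-2.6, -0.7, 8.3]
grip_width: 0.001
```

Call:
{"method": "send_rows", "body": {"motion": [[[0,0,-0.17],0],[[0,0,-0.17],0]]}}

```text
time_s: 25.55
tool_pos: [0.4802, -0.1791, 0.1123]
eef_rot: [-1.535, -0.031, -1.799]
ft_force: [-2.3, -0.2, 9.4]
grip_width: 0.001
```

Call:
{"method": "send_rows", "body": {"motion": [[[0,0,-0.17],0],[[0,0,-0.17],0]]}}

```text
time_s: 25.75
tool_pos: [0.4802, -0.1791, 0.1114]
eef_rot: [-1.535, -0.031, -1.799]
ft_force: [-1.5, -1.0, 10.4]
grip_width: 0.001
```

Call:
{"method": "send_rows", "body": {"motion": [[[0,0,-0.17],0],[[0,0,-0.17],0]]}}

```text
time_s: 25.95
tool_pos: [0.4802, -0.1792, 0.1107]
eef_rot: [-1.534, -0.032, -1.799]
ft_force: [-4.0, -0.3, 11.7]
grip_width: 0.003
```

Call:
{"method": "send_rows", "body": {"motion": [[[0,0,-0.18],0],[[0,0,-0.18],0]]}}

```text
time_s: 26.15
tool_pos: [0.4802, -0.1792, 0.11]
eef_rot: [-1.534, -0.032, -1.799]
ft_force: [-4.5, 0.8, 12.8]
grip_width: -0.001
```

Call:
{"method": "send_rows", "body": {"motion": [[[0,0,-0.19],0],[[0,0,-0.19],0]]}}

```text
time_s: 26.35
tool_pos: [0.4802, -0.1793, 0.1092]
eef_rot: [-1.533, -0.032, -1.799]
ft_force: [-3.7, -0.1, 13.6]
grip_width: -0.001
```

Call:
{"method": "send_rows", "body": {"motion": [[[0,0,-0.19],0],[[0,0,-0.19],0]]}}

```text
time_s: 26.55
tool_pos: [0.4802, -0.1793, 0.1087]
eef_rot: [-1.532, -0.033, -1.799]
ft_force: [-4.6, -0.1, 14.3]
grip_width: 0.0
```

Call:
{"method": "send_rows", "body": {"motion": [[[0,0,-0.2],0],[[0,0,-0.2],0]]}}

```text
time_s: 26.75
tool_pos: [0.4802, -0.1793, 0.1082]
eef_rot: [-1.531, -0.033, -1.799]
ft_force: [-5.1, 0.4, 14.6]
grip_width: -0.001
```

Call:
{"method": "send_rows", "body": {"motion": [[[0,0,-0.2],0],[[0,0,-0.2],0]]}}

```text
time_s: 26.95
tool_pos: [0.4803, -0.1794, 0.1078]
eef_rot: [-1.53, -0.034, -1.799]
ft_force: [-4.5, 1.1, 16.0]
grip_width: -0.005
```

It's at 16 N. I'll hold for 0.8 s.

Call:
{"method": "send_rows", "body": {"motion": [[[0,0,-0.18],0],[[0,0,-0.18],0],[[0,0,-0.18],0],[[0,0,-0.18],0]]}}

```text
time_s: 27.35
tool_pos: [0.4802, -0.1793, 0.1076]
eef_rot: [-1.53, -0.034, -1.799]
ft_force: [-6.1, 1.2, 17.2]
grip_width: -0.002
```

Call:
{"method": "send_rows", "body": {"motion": [[[0,0,-0.18],0],[[0,0,-0.18],0],[[0,0,-0.18],0],[[0,0,-0.18],0]]}}

```text
time_s: 27.75
tool_pos: [0.4802, -0.1794, 0.1076]
eef_rot: [-1.529, -0.035, -1.799]
ft_force: [-6.0, 1.8, 16.9]
grip_width: -0.002
```

Call:
{"method": "send_rows", "body": {"motion": [[[0,0,-0.18],0],[[0,0,-0.18],0],[[0,0,-0.18],0]]}}

```text
time_s: 28.05
tool_pos: [0.4802, -0.1793, 0.1075]
eef_rot: [-1.528, -0.035, -1.799]
ft_force: [-6.5, 1.4, 17.2]
grip_width: 0.001
```

```bash
python3 look.py 7; python3 - <<'E'
from cell import *
import cv2
s=snapshot("top");cv2.imwrite("pics/top7.png",cv2.resize(s["color"][225:290,285:415,::-1],None,fx=5,fy=5,interpolation=cv2.INTER_CUBIC))
E
```

```text
[-6.5  1.4 17.2] [ 0.4802 -0.1793  0.1075]
```

View pics/side7.png

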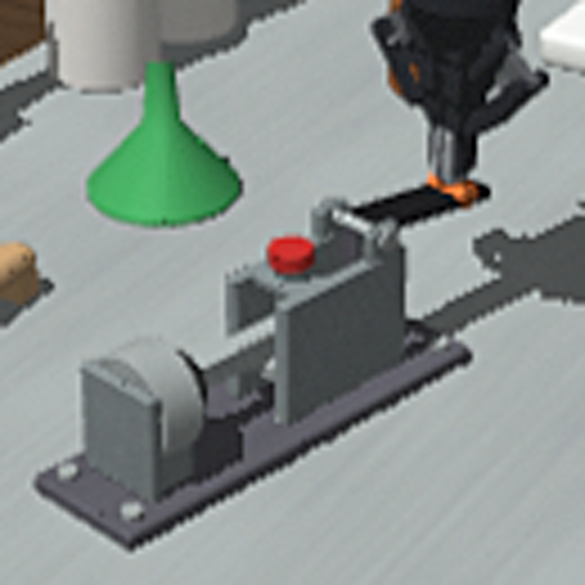

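View pics/top7.png

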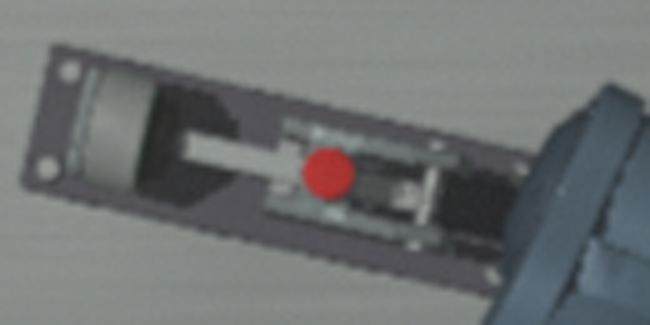

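The filter is fully inside the ring, with the pad pressed against it at (200,380) in the side crop. It held for about 1.1 s at 16–17 N. Now I'll lift off and go to the button.

Call:
{"method": "send_rows", "body": {"motion": [[[0,0,1],0],[[0,0,3],0],[[0,0,6],0],[[0.3,1.5,7],0],[[1.0,4.5,7],0],[[1.8,8,7],0],[[2.5,11,7],0],[[3.1,13.7,6.5],0],[[3.1,13.7,5],0],[[3.1,13.7,3],0],[[3.1,13.7,2],0],[[3.1,13.7,2],0]]}}

```text
time_s: 29.35
tool_pos: [0.5093, -0.0417, 0.1255]
eef_rot: [-1.532, -0.035, -1.798]
ft_force: [-0.4, 0.2, 0.1]
grip_width: -0.002
```

```bash
python3 look.py 8
```

```text
[-0.4  0.2  0.1] [ 0.5093 -0.0417  0.1255]
```

View pics/side8.png

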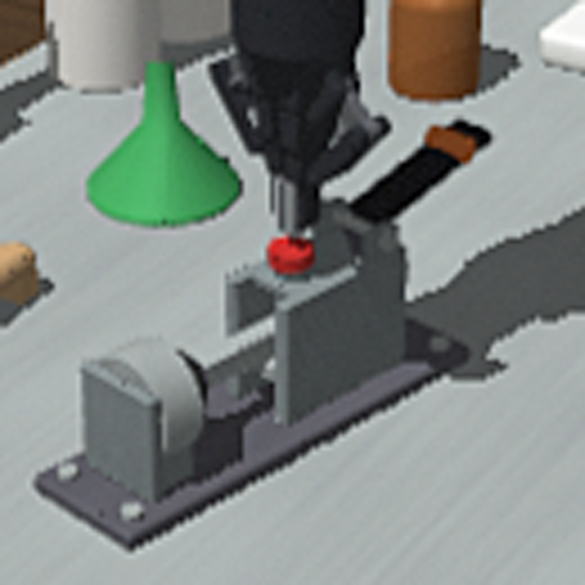

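The fingertip is right above the button at (292,250) and the trigger is fully up. I'll press the button.

Call:
{"method": "send_rows", "body": {"motion": [[[0,0,-0.3],0],[[0,0,-0.6],0],[[0,0,-0.9],0],[[0,0,-1.1],0],[[0,0,-1.3],0]]}}

```text
time_s: 29.9
tool_pos: [0.5105, -0.0422, 0.1141]
eef_rot: [-1.53, -0.035, -1.799]
ft_force: [-3.4, 0.7, 8.8]
grip_width: 0.002
```

Call:
{"method": "send_rows", "body": {"motion": [[[0,0,-0.15],0],[[0,0,-0.3],0]]}}

```text
time_s: 30.1
tool_pos: [0.5106, -0.0422, 0.1117]
eef_rot: [-1.529, -0.035, -1.799]
ft_force: [-2.1, -0.1, 2.7]
grip_width: -0.001
```

Call:
{"method": "send_rows", "body": {"motion": [[[0,0,-0.15],0],[[0,0,-0.2],0]]}}

```text
time_s: 30.3
tool_pos: [0.5106, -0.0422, 0.1099]
eef_rot: [-1.529, -0.035, -1.799]
ft_force: [-1.7, 0.4, 3.6]
grip_width: 0.003
```

Call:
{"method": "send_rows", "body": {"motion": [[[0,0,-0.15],0],[[0,0,-0.2],0]]}}

```text
time_s: 30.5
tool_pos: [0.5107, -0.0423, 0.1086]
eef_rot: [-1.528, -0.035, -1.799]
ft_force: [-4.6, 0.8, 12.5]
grip_width: -0.001
```

Call:
{"method": "send_rows", "body": {"motion": [[[0,0,-0.15],0],[[0,0,-0.2],0],[[0,0,-0.2],0],[[0,0,-0.2],0],[[0,0,-0.2],0],[[0,0,-0.2],0]]}}

```text
time_s: 31.1
tool_pos: [0.5108, -0.0423, 0.1085]
eef_rot: [-1.527, -0.035, -1.799]
ft_force: [-7.0, 0.7, 18.4]
grip_width: 0.002
```

```bash
python3 look.py 9
```

```text
[-7.   0.7 18.4] [ 0.5108 -0.0423  0.1085]
```

View pics/side9.png

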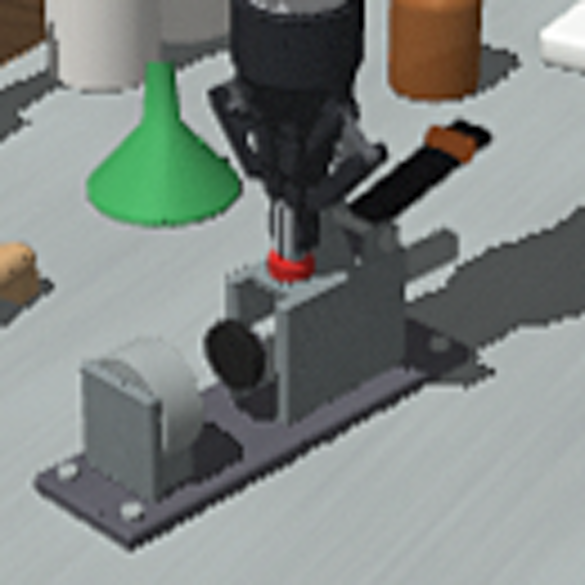

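The jaw has run back: the pad centre is at (322,259) full-frame, as at the start. I'll lift away and check.

Call:
{"method": "send_rows", "body": {"motion": [[[0,0,0.5],0],[[0,0,2],0],[[0,0,5],0],[[0,0,9],0],[[0,-3,12],0],[[0,-7,13],0],[[0,-11,13],0],[[0,-15,13],0],[[0,-19,13],0],[[0,-23,13],0],[[0,-25,13],0],[[0,-25,13],0],[[0,-25,13],0]]}}

```text
time_s: 32.45
tool_pos: [0.5107, -0.2918, 0.238]
eef_rot: [-1.528, -0.034, -1.799]
ft_force: [0.4, -0.2, -0.1]
grip_width: 0.001
```

```bash
python3 look.py 10;python3 - <<'E'
from cell import *
import cv2
s=snapshot("top");cv2.imwrite("pics/top10.png",s["color"][:,:,::-1])
cv2.imwrite("pics/top10c.png",cv2.resize(s["color"][225:300,285:440,::-1],None,fx=5,fy=5,interpolation=cv2.INTER_CUBIC))
E
```

```text
[ 0.4 -0.2 -0.1] [ 0.5107 -0.2918  0.238 ]
```

View pics/side10.png

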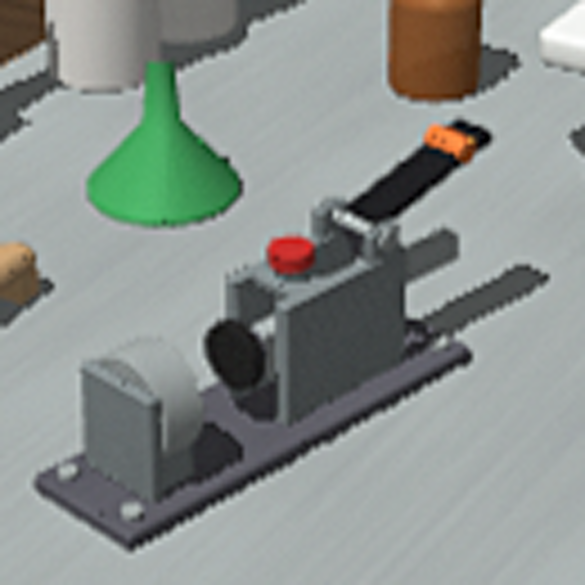

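View pics/top10c.png

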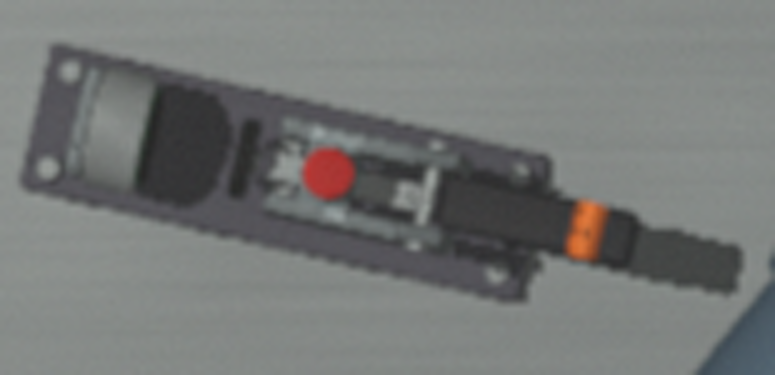

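View pics/top10.png

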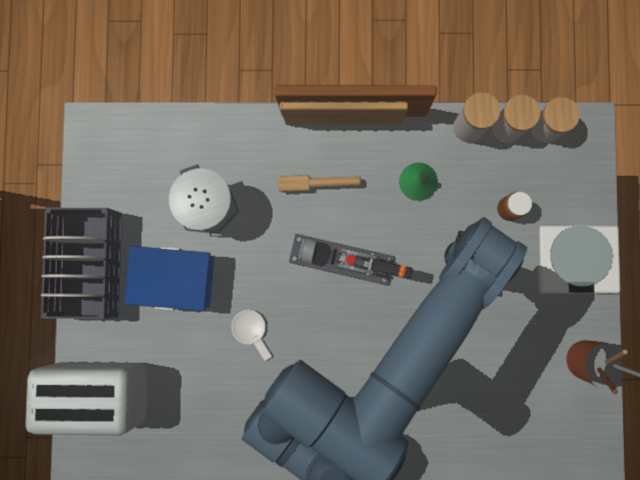

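The jaw is fully back and the filter is still in the ring, with no green showing. The trigger and button are up, and the other things are where they started. Handing in.

```bash
python3 -c "
from cell import *
print(close_job())"
```

```text
the job is handed in; nothing more can be done
None
```

The filter looks fully home and the jaw is all the way back. I handed the job in at about 32.5 s, with the arm clear and touching nothing.

**Pressing:** I pumped five full strokes and one partial one. The seat showed as a steady rise of about 1.7 N/mm at the roll. On the last stroke a tooth clicked in at about 14 N. I then pressed on to 16–17 N and held it for about 1.1 s, which by the given figures is roughly 22–32 N at the jaw. I couldn't measure the jaw force directly.

**Release:** I pressed the button fully down and the jaw ran back. The pad is at the same pixel position as at the start.

**Last checks:** the last pictures show the filter inside the ring, the trigger and button up, and the other things on the bench where they started by eye.

**Disagreements and peaks:**
- **Roll to button:** I measured 138 mm, against about 145 mm given. Both contacts were still well placed.
- **Trigger stop:** one stroke ended at 22 N on the roll, before the seat was felt. I take that as the stop carrying the load rather than the filter.
- **Button:** it saw up to 18 N at its bottom stop.
- **Tool tilt:** the tool tilted about 3° over the job, with no visible effect.

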